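# Clamp the lid of the sample pot

## Task

Push the clamp strap round with a finger until it lies across the lid of the sample pot, fully home against its stop, and only then push the cam lever on the end of the strap all the way down, so that the pad clamps the lid. Leave the lid sitting on the pot, and leave the bottle, beaker and cup standing where they are.

Things in the scene. Friction and masses are not known exactly. Their poses are not given: they have to be found in the camera images.
- fixture: Grey base plate 140 x 230 mm, 12 mm thick, fixed to the bench, with a steel pot (106 mm across its rim, rim 82 mm above the bench). Origin on the bench under the pot's centre, z up. The strap's hinge post (26 mm diameter) stands 75 mm from it along -y, the catch post 75 mm along +y. The strap starts open on the -x side; home, it runs along +y over the pot's centre.
- catch_top (a point): Centre of the catch post's top, 102 mm above the bench; the strap lies over it when home. The post is 36 x 22 mm; on its side away from the open strap a stop ear 8 mm thick rises to 118 mm, its inner face 14 mm from this point.
- strap (a joint): Swing of the strap about its vertical hinge, rad: 0 = home across the lid, hard against its stop; grows as it opens, counter-clockwise from above, to 1.9. Starts 0.8 to 1.6. Stays where left (friction 0.15 N m, 2 N at mid-length). Strap: steel, 24 mm wide, underside 106 and top 122 mm above the bench, 14 mm clear of the lid. Push its bare sides, 20 to 135 mm from the hinge axis.
- hinge_top (a point): On the strap's hinge axis, at the height of the strap's top face (122 mm above the bench). A 12 mm diameter pin stands 10 mm above it.
- strap_mid (a point): On the strap's centre line, on its top face, 80 mm from the hinge axis; its y axis points along the strap away from the hinge, and its x axis points the way the strap must be pushed to close it.
- lever (a joint): Angle of the cam lever above level, rad: 0 = all the way down (level, against its stop, pointing outward along the strap's line beyond its end); starts 0.75 to 1.0, sloping up and outward. At most 1.2. It stays where it is left (friction about 0.18 N m). Pushing it down lowers the pad from the strap on to the lid.
- lever_pin (a point): Centre of the lever's hinge pin, on the strap, 150 mm from the strap's hinge axis, 130 mm above the bench.
- lever_tip (a point): Outer end of the lever, on its upper face, 90 mm from the lever pin. The lever is an aluminium bar 8 mm thick, 12 mm wide near the pin and 24 mm wide from 40 to 90 mm from the pin. When it is down its upper face is 134 mm above the bench.
- pad: Black rubber pad, 28 mm diameter, under the strap 75 mm from the hinge axis; origin at the centre of its underside. It goes down as the lever goes down and presses on the lid when the lever is level and the strap is home.
- lid: Loose aluminium lid, 110 mm diameter, 10 mm thick, lying on the pot. Origin: centre of its underside, 82 mm above the bench (top 92 mm).
- bottle: Bystander: amber glass bottle, 60 mm diameter, 130 mm high; origin at the centre of its underside.
- beaker: Bystander: clear beaker, 70 mm diameter, 95 mm high; origin at the centre of its underside.
- sample_cup: Bystander: white plastic cup, 60 mm diameter, 40 mm high; origin at the centre of its underside.
Things that resemble listed ones, but are neither listed nor needed, are in the scene too. Of the things that look like the lid, the largest one is meant.

How it is judged:
On the way, in this order (a step that is already met when the one before it is completed fails the run):
1. the strap is home across the lid (within 0.05 rad) while the lever is still up (value of joint strap below 0.05 rad and value of joint lever above 0.5 rad), for 0.2 s.
2. the lever is pushed down (within 0.06 rad of level) with the strap home (value of joint strap below 0.05 rad and value of joint lever below 0.06 rad), for 0.2 s.
At the end, for the whole second after the job is handed in: Strap within 0.05 rad of home, lever within 0.06 rad of level, the pad pressing on the lid with more than 2 N, the lid within 8 mm of where it lay, and bottle, beaker and cup upright within 20 mm of where they stood (all of step 2 and contact force between pad and lid above 2 N and distance of lid from where it was at the start of the episode below 0.008 m and distance of each of bottle, beaker, sample_cup from where it was at the start of the episode below 0.02 m and angle between each of bottle, beaker, sample_cup's own z axis and vertical below 0.2 rad); the robot touches nothing.
It fails at once if the lever is pushed down (below 0.5 rad) before the strap is home (value of joint lever below 0.5 rad and value of joint strap above 0.08 rad).
It fails at once if the lid is shifted or lifted by more than 8 mm (distance of lid from where it was at the start of the episode above 0.008 m).
It fails at once if the amber bottle is moved by more than 20 mm or tipped (distance of bottle from where it was at the start of the episode above 0.02 m or angle between bottle's own z axis and vertical above 0.2 rad).
It fails at once if the beaker is moved by more than 20 mm or tipped (distance of beaker from where it was at the start of the episode above 0.02 m or angle between beaker's own z axis and vertical above 0.2 rad).
It fails at once if the sample cup is moved by more than 20 mm or tipped (distance of sample_cup from where it was at the start of the episode above 0.02 m or angle between sample_cup's own z axis and vertical above 0.2 rad).
It also fails if it takes over 42 s, if anything falls off the work surface, if the arm or the gripper's body presses on something with over 40 N, if the wrist force passes 120 N, or if a joint passes its speed limit or range.

## Robot

A 7-joint arm with a two-finger parallel gripper is mounted at the origin on the work surface. World frame = base frame: x ahead of the robot, y to its left, z up, the work surface at z = 0. Lengths are in m, angles in rad, forces in N, time in s.
With the tool pointing down it reaches from about 0.4 to 0.85 m from the base axis. Payload 6.9 kg.
Tool frame: the origin (TCP) lies midway between the tips of the shut fingers; the grasp point (between the pads) lies behind it (ctrl.pinch_z is the z of the grasp point in the tool frame, in m); z points along the fingers, y is the direction in which the jaws open and shut (so a half turn about z gives the same grasp; the last joint's range is limited). The gripper opens to 85 mm and grips with 20 to 120 N. Pads are 22 mm wide; open, the fingers measure 114 mm over their backs; the gripper's body (76 mm by 85 mm) begins 54 mm behind the grasp point. The pads swing forward as they close: fully open they stand 13 mm farther back than shut.
Start: joints at [1.292, 0.507, -0.238, 1.5, 0.126, 1.149, -0.155], TCP at [0.235, -0.579, 0.231] pointing down, gripper open.
Joint ranges: [-3.08, 3.08], [-0.24, 2.05], [-1.43, 1.35], [0, 2.5], [-1.52, 4.66], [0.17, 1.96], [-2.89, 2.89]. Speed limits (rad/s): [2.39, 2.39, 3.14, 3.14, 3.14, 3.14, 3.14].

## Interface

Orientations are given as a unit quaternion [w, x, y, z].
In Python, from station import ctrl, get_state, vision, ticket, models gives the robot as it stands. Calls block until the motion is done:
- ctrl.movep(position, orientation): joint-space move of the TCP to a pose.
- ctrl.movel(position, frame=None, max_speed=0.15): straight line of the TCP; frame=None keeps the orientation; max_speed is the mean speed in m/s.
- ctrl.set_joints(angles): joint-space move.
- ctrl.ungrasp() and ctrl.close_gripper(force=None): open the fingers fully, or close them until they stop; force is the grip in N (None keeps the last).
- ctrl.pause(seconds).
- ctrl.ik(position, orientation): joint angles nearest the present ones, or None.
- get_state(): the state.
- vision.grab_frame(name): name is "side" or "top" or "wrist"; returns (picture, depth): 420x560x3 uint8, blue, green, red; 420x560 float32, m along the optical axis (not along the pixel's ray), 0 where there is no reading.
- vision.camera_info(name): a dict with "mtx" (3x3 intrinsics, pixels), "dist_coeffs" ([k1, k2, p1, p2, k3] as OpenCV has them; the pictures are not rectified), "R" (3x3) and "t" (3): a world point X has camera coordinates R X + t; the wrist camera has in their place "hand_eye" (4x4, takes a point from camera to tool coordinates, whose origin is the TCP and whose axes are the flange's). Camera axes: x right, y down, z forward; pixel columns grow to the right and rows downward; lengths in m; the calibration is good to about 2 mm. A picture is of the moment at which its call begins: read the wrist's pose just before it. camera_info takes no time and is no camera call.
A pose or a line that the arm cannot do raises ctrl.Unreachable and nothing moves.
- ticket.close_job(): hands the job in, once; it reports no verdict.
Trained networks look in the newest picture that a camera, given by its name, has taken for a name from the list of things; names that differ only in an ending like _2 or _b are one class to them, and where a whole thing is asked for, a point or a joint stands for the part that bears it (a point fixed in the world has none). Each returns a list of dicts, best first, with "p" (0 to 1); they miss things now and then, are a little off and sometimes report something else, mostly with a low value. They report only what shows in the picture. A call takes as long as a camera call. They do not tell look-alikes from the thing itself.
- models.recognise(camera, target): "point" ([column, row] in pixels, amid what is visible of it).
- models.masks_of(camera, target): "mask" (420x560 bool, what is visible of it) and "point" ([column, row] in pixels, amid what is visible of it).
The state is a dict: "time": time; "qpos": joint angles; "qd": joint speeds; "tau": joint torques, N m; "tcp_pos": TCP position; "eef_rot": TCP orientation; "contact_force": force on the tool from outside, world axes, zero at the start; "wrist_torque": the same for the moment, N m; "width": finger opening in m.
Only numpy, scipy, OpenCV 4.12 (cv2) and the standard library are available. Lean on these libraries where they do the work, as an engineer would, in place of code of your own. Each camera call takes 0.05 s, during which the arm holds its last target.

## Working session

There is one attempt and no reset: what is moved stays moved. The work goes in short steps, each a Python script; the robot and the scene stay as the last script left them, time stands still between calls to the robot, and variables do not carry over. Pictures are saved under pics/ and viewed, and the job is handed in when it is done.

```bash
ls; mkdir -p pics
python3 - <<'E'
from station import ctrl,get_state,vision,models
import cv2,numpy as np
for n in ("side","top","wrist"):
    im,d=vision.grab_frame(n); cv2.imwrite(f"pics/{n}0.png",im); np.save(f"pics/{n}0.npy",d)
    i=vision.camera_info(n); print(n,{k:np.round(np.array(v),3).tolist() for k,v in i.items()})
s=get_state(); print(s['time'],s['tcp_pos'],s['eef_rot'],s['width'],ctrl.pinch_z)
E
```

```text
pics
side {'mtx': [[539.193, 0.0, 280.536], [0.0, 539.193, 209.829], [0.0, 0.0, 1.0]], 'dist_coeffs': [0.02, 0.0, 0.0, 0.0, 0.0], 'R': [[0.973, -0.228, 0.024], [-0.098, -0.51, -0.855], [0.207, 0.83, -0.518]], 't': [-0.607, 0.17, 1.068]}
top {'mtx': [[494.662, 0.0, 280.191], [0.0, 494.662, 212.598], [0.0, 0.0, 1.0]], 'dist_coeffs': [-0.088, 0.0, 0.0, 0.0, 0.0], 'R': [[-0.078, -0.997, -0.003], [-0.977, 0.077, -0.199], [0.199, -0.013, -0.98]], 't': [0.043, 0.639, 1.108]}
wrist {'mtx': [[367.6, 0.0, 277.119], [0.0, 367.6, 208.928], [0.0, 0.0, 1.0]], 'dist_coeffs': [0.008, 0.0, 0.0, 0.0, 0.0], 'hand_eye': [[0.001, -0.965, -0.264, 0.067], [1.0, 0.001, -0.0, 0.0], [0.001, -0.264, 0.965, -0.143], [0.0, 0.0, 0.0, 1.0]]}
0.15 [ 0.23439646 -0.57897658  0.23064212] [-6.56480634e-04  9.81549514e-01  1.91206956e-01 -1.39993406e-04] 0.08562210334885086 -0.0187
```

View pics/side0.png

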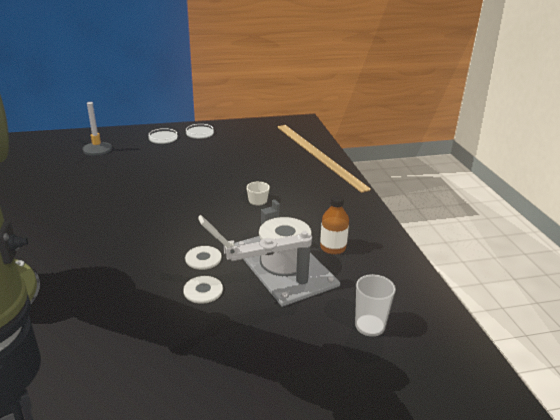

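View pics/top0.png

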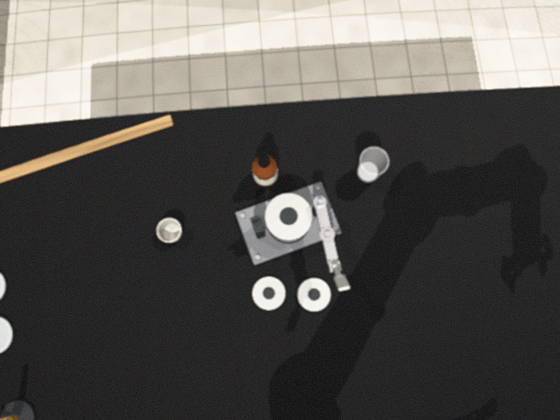

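The lid on the pot is at top(289,216). The look-alike discs lie on the bench at (269,293) and (314,294). The strap runs from the hinge at (320,202) to (335,265), with the lever out to (342,285). The bottle is at (265,170), the beaker at (373,163) and the cup at (169,230).

```bash
cat > h.py <<'E'
from station import ctrl,get_state,vision,ticket,models
import cv2,numpy as np
from scipy.spatial.transform import Rotation as Rn
def ray(cam,px):
    i=vision.camera_info(cam);R=np.array(i['R']);t=np.array(i['t'])
    u=cv2.undistortPoints(np.array([[px]],float),np.array(i['mtx']),np.array(i['dist_coeffs']))[0,0]
    return -R.T@t, R.T@np.array([u[0],u[1],1.])
def at_z(cam,px,z):
    o,d=ray(cam,px); return o+d*(z-o[2])/d[2]
def at_d(cam,px,dep):
    o,d=ray(cam,px); return o+d*dep
def proj(cam,X):
    i=vision.camera_info(cam)
    r,_=cv2.Rodrigues(np.array(i['R']))
    return cv2.projectPoints(np.array(X,float).reshape(-1,1,3),r,np.array(i['t']),np.array(i['mtx']),np.array(i['dist_coeffs']))[0][:,0]
E
python3 - <<'E'
from h import *
for n,b in (("top",(220,140,180,180)),("side",(180,170,220,180))):
    im=cv2.imread(f"pics/{n}0.png");x,y,w,h=b
    cv2.imwrite(f"pics/{n}crop.png",cv2.resize(im[y:y+h,x:x+w],None,fx=3.2,fy=3.2,interpolation=cv2.INTER_CUBIC))
D={n:np.load(f"pics/{n}0.npy") for n in("top","side")}
zz={'hinge_top':.122,'strap_mid':.122,'catch_top':.102,'lever_pin':.13,'lid':.092,'lever_tip':.19,'bottle':.13,'beaker':.09,'sample_cup':.04,'fixture':.012}
for n in("top","side"):
  vision.grab_frame(n)
  for k,z in zz.items():
    for r in models.recognise(n,k)[:3]:
        p=r['point'];d=D[n][int(p[1]),int(p[0])]
        print(n,k,round(r['p'],2),np.round(p,1),'z:',at_z(n,p,z).round(3),'d:',at_d(n,p,d).round(3))
print(get_state()['time'])
E
```

```text
top hinge_top 0.97 [302.1 229.7] z: [ 0.586 -0.053  0.122] d: [ 0.591 -0.055  0.09 ]
top strap_mid 0.87 [330.8 243.7] z: [ 0.549 -0.114  0.122] d: [ 0.549 -0.114  0.121]
top strap_mid 0.18 [370.2 161.9] z: [ 0.731 -0.223  0.122] d: [ 0.766 -0.248  0.005]
top catch_top 0.84 [303.3 233.8] z: [ 0.579 -0.056  0.102] d: [ 0.581 -0.056  0.09 ]
top lever_pin 0.84 [327.8 241.4] z: [ 0.554 -0.107  0.13 ] d: [ 0.554 -0.107  0.126]
top lever_pin 0.49 [302.2 232.2] z: [ 0.579 -0.052  0.13 ] d: [ 0.585 -0.054  0.093]
top lid 0.87 [312.6 297.5] z: [ 0.435 -0.065  0.092] d: [ 0.437 -0.07   0.006]
top lid 0.63 [266.8 294.5] z: [0.45  0.037 0.092] d: [0.453 0.04  0.006]
top lid 0.6 [288.3 218.5] z: [ 0.619 -0.025  0.092] d: [ 0.619 -0.025  0.091]
top lever_tip 0.81 [338.2 280.1] z: [ 0.464 -0.114  0.19 ] d: [ 0.464 -0.116  0.177]
top bottle 0.82 [267.1 170.7] z: [0.726 0.015 0.13 ] d: [0.735 0.015 0.098]
top bottle 0.62 [327.2 238.7] z: [ 0.56  -0.106  0.13 ] d: [ 0.561 -0.107  0.124]
top beaker 0.66 [374.3 162.2] z: [ 0.739 -0.24   0.09 ] d: [ 0.762 -0.257  0.013]
top sample_cup 0.7 [172.4 229. ] z:
[... 674 characters left out ...]
086  0.092] d: [0.459 0.03  0.007]
side lid 0.84 [204.5 287.1] z: [ 0.44  -0.177  0.092] d: [ 0.448 -0.076  0.009]
side bottle 0.87 [337.7 229.1] z: [ 0.714 -0.097  0.13 ] d: [ 0.75  -0.006  0.067]
side bottle 0.64 [283.9 259.2] z: [ 0.586 -0.173  0.13 ] d: [ 0.613 -0.072  0.053]
side beaker 0.85 [370.6 302.1] z: [ 0.719 -0.273  0.09 ] d: [ 0.722 -0.268  0.085]
side beaker 0.27 [259.3 244.9] z: [ 0.563 -0.064  0.09 ] d: [ 0.553 -0.11   0.123]
side sample_cup 0.96 [255.4 192.7] z: [0.612 0.234 0.04 ] d: [0.613 0.239 0.037]
side sample_cup 0.72 [268.9 241.5] z: [0.6   0.014 0.04 ] d: [ 0.572 -0.11   0.128]
side fixture 0.67 [279.9 261.1] z: [ 0.616 -0.024  0.012] d: [ 0.605 -0.07   0.048]
1.25
```

View pics/topcrop.png

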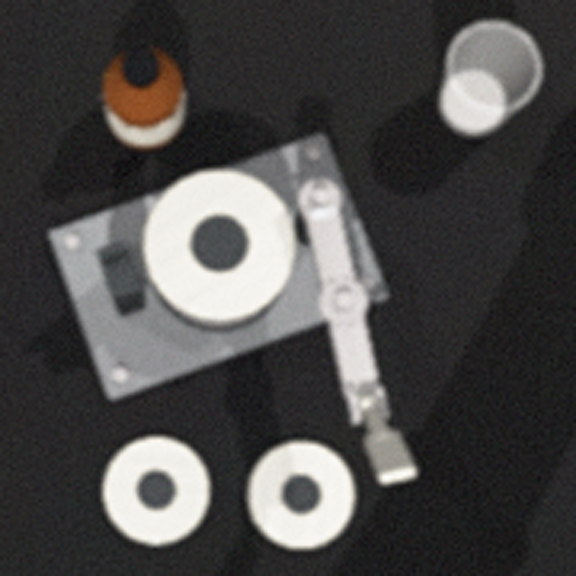

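View pics/sidecrop.png

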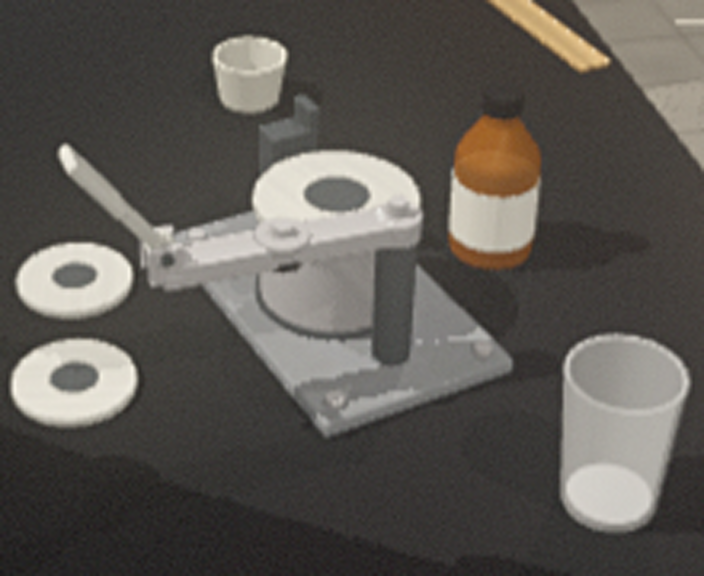

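Run:
```python
from h import *
P={}
c=lambda x,y,o:(o[0]+(x+.5)/3.2-.5,o[1]+(y+.5)/3.2-.5)
T=(220,140);S=(180,170)
P['hinge132']=at_z('top',c(319,192,T),.132)
P['lid']=at_z('top',c(219,244,T),.092)
P['boss']=at_z('top',c(344,297,T),.126)
P['pin']=at_z('top',c(368,398,T),.134)
P['catch']=at_z('top',c(117,262,T),.102)
P['hinge_s']=at_z('side',c(399,200,S),.132)
P['lid_s']=at_z('side',c(336,193,S),.092)
P['pin_s']=at_z('side',c(168,257,S),.13)
P['boss_s']=at_z('side',c(283,228,S),.126)
for k,v in P.items(): print(k,v.round(4))
d=np.load('pics/top0.npy')
for q in [(398,475),(398,460),(392,450),(385,435)]:
    p=c(*q,T);print(q,at_d('top',p,d[int(round(p[1])),int(round(p[0]))]).round(4))
h,l=P['hinge132'][:2],P['lid'][:2]; v=l-h;print('dist',np.linalg.norm(v),'yaw home',np.arctan2(v[1],v[0]))
v=P['catch'][:2]-h;print('catch dist',np.linalg.norm(v),np.arctan2(v[1],v[0]))
w=P['pin'][:2]-h;print('strap',np.linalg.norm(w),np.arctan2(w[1],w[0]))
w=P['boss'][:2]-h;print('boss',np.linalg.norm(w),np.arctan2(w[1],w[0]))
# fit disc of lid in the depth
D=d;vv,uu=np.mgrid[170:300,230:360];pts=np.array([at_d('top',(u,v2),D[v2,u]) for u,v2 in zip(uu.ravel(),vv.ravel())])
m=(abs(pts[:,2]-.092)<.004);a=pts[m];
(cx,cy),r=cv2.minEnclosingCircle(a[:,:2].astype(np.float32));print('lid depth',cx,cy,r,a.mean(0),m.sum())
m=(abs(pts[:,2]-.122)<.005);a=pts[m];print('strap',m.sum());line=cv2.fitLine(a[:,:2].astype(np.float32),cv2.DIST_HUBER,0,.01,.01).ravel();print(line,np.arctan2(line[1],line[0]))
m=(abs(pts[:,2]-.102)<.004);m&=(pts[:,1]>.03);print('catch',pts[m].mean(0) if m.any() else 0,m.sum())
```

```text
hinge132 [ 0.649  -0.0968  0.132 ]
lid [ 0.6253 -0.025   0.092 ]
boss [ 0.5743 -0.1077  0.126 ]
pin [ 0.5023 -0.1165  0.134 ]
catch [0.616 0.049 0.102]
hinge_s [ 0.6453 -0.0978  0.132 ]
lid_s [ 0.6247 -0.0241  0.092 ]
pin_s [ 0.4988 -0.1267  0.13  ]
boss_s [ 0.5715 -0.105   0.126 ]
(398, 475) [ 0.446  -0.1229  0.202 ]
(398, 460) [ 0.4558 -0.1248  0.1946]
(392, 450) [ 0.463  -0.1229  0.1844]
(385, 435) [ 0.474  -0.1212  0.1689]
dist 0.0755896674372818 yaw home 1.889717827545774
catch dist 0.1494291725872721 1.7932000916417605
strap 0.14802572235879083 -3.008216484326207
boss 0.075449707769369 -2.9967752156292Traceback (most recent call last):
  File "<stdin>", line 23, in <module>
  File "h.py", line 11, in at_d
    o,d=ray(cam,px); return o+d*dep
        ~~~^^^^^^^^
  File "h.py", line 5, in ray
    i=vision.camera_info(cam);R=np.array(i['R']);t=np.array(i['t'])
ValueError: time passes only in moves, steps and waits
```

Run:
```python
from h import *
ctrl.close_gripper(); st('closed')
p,q=push_pose(3.275,.105,.03,.27); ctrl.movep(p,q); st('above')
p,q=push_pose(3.275,.105,.03,.111); ctrl.movel(p,q,max_speed=.12); st('down')
for n in("side","top"):
    im,d=vision.grab_frame(n);x,y=(180,150) if n=="side" else (230,140)
    cv2.imwrite(f"pics/{n}1.png",cv2.resize(im[y:y+180,x:x+220],None,fx=3,fy=3,interpolation=cv2.INTER_CUBIC))
```

```text
closed 2.02 [ 0.2346 -0.5793  0.2313] F [ 0.23 -0.44  0.63]
above 3.92 [ 0.5505 -0.1655  0.2697] F [ 0.56  0.16 -0.04]
down 5.39 [ 0.5514 -0.1637  0.1117] F [-0.46  0.39  0.45]
```

View pics/side1.png

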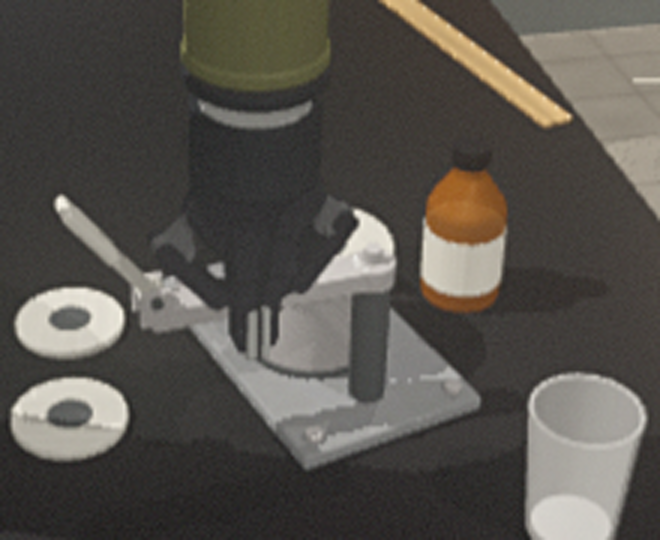

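View pics/top1.png

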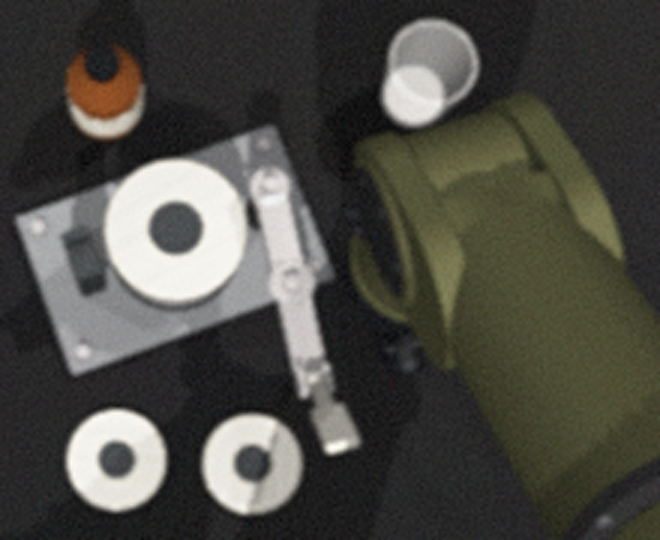

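The finger is beside the strap's open side (side1 ~(255,340)), clear of the lever. Next I push it round in steps, watching the force.

Run:
```python
from h import *
for th in list(np.linspace(3.275,2.06,7)):
    p,q=push_pose(th,.10,0,.111); ctrl.movel(p,q,max_speed=.09); s=st(f'{th:.2f}')
    if np.linalg.norm(s['contact_force'])>25: break
```

```text
3.27 5.98 [ 0.5521 -0.1325  0.1111] F [ 0.37 -0.29 -0.27]
3.07 6.37 [ 0.5468 -0.1136  0.1111] F [-0.29  0.41  0.92]
2.87 6.75 [ 0.5457 -0.0932  0.111 ] F [0.56 0.03 0.7 ]
2.67 7.13 [ 0.5486 -0.0728  0.1109] F [ 0.06 -0.55  0.18]
2.46 7.52 [ 0.5556 -0.0533  0.1109] F [ 0.22  0.3  -0.2 ]
2.26 7.9 [ 0.5663 -0.0357  0.1109] F [-0.38 -0.82 -0.22]
2.06 8.28 [ 0.5804 -0.0205  0.1109] F [-0.63 -1.48 -0.5 ]
```

Run:
```python
from h import *
for n in("side","top"):
    im,d=vision.grab_frame(n);x,y=(180,150) if n=="side" else (180,140)
    cv2.imwrite(f"pics/{n}2.png",cv2.resize(im[y:y+180,x:x+220],None,fx=3,fy=3,interpolation=cv2.INTER_CUBIC))
```

```text
(no output)
```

View pics/side2.png

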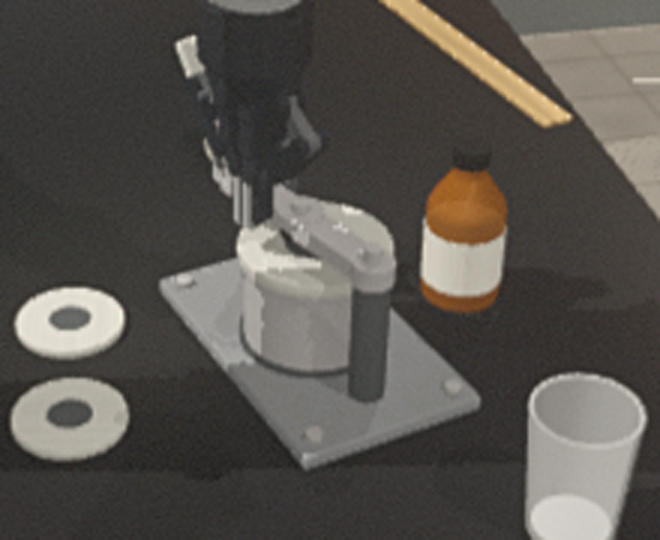

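View pics/top2.png

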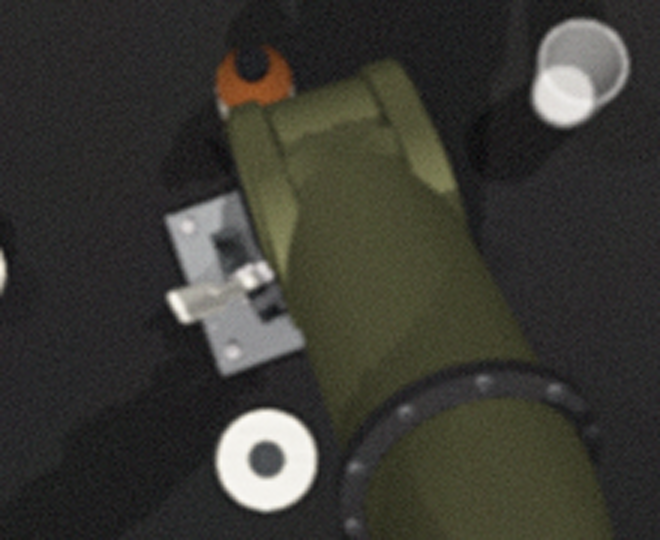

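The strap is over the catch and nearly home, and the lever is still up at top2 (215,292). I'll creep to the stop now.

Run:
```python
from h import *
th=2.06
f0=None
while th>1.77:
    th-=.02
    p,q=push_pose(th,.10,0,.111); ctrl.movel(p,q,max_speed=.04)
    s=get_state();d=np.array([np.sin(th),-np.cos(th)]);f=-np.dot(s['contact_force'][:2],d)
    print(round(th,3),round(f,2),end=' | ')
    if f>12: break
ctrl.pause(.3);st()
p=np.array(s['tcp_pos'])[:2]-H
print('est th',np.arctan2(p[1],p[0])-np.arctan2(.023,.10))
```

```text
2.04 1.38 | 2.02 1.39 | 2.0 -0.22 | 1.98 0.78 | 1.96 0.24 | 1.94 0.32 | 1.92 0.23 | 1.9 0.08 | 1.88 1.0 | 1.86 4.99 | 1.84 10.79 | 1.82 15.66 |  11.68 [ 0.5964 -0.0079  0.1106] F [-15.07  -5.01  10.79]
est th 1.8683748042807657
```

Run:
```python
from h import *
p,q=push_pose(1.868,.10,.03,.111); ctrl.movel(p,q,max_speed=.12)
p,q=push_pose(1.868,.10,.06,.27); ctrl.movel(p,q,max_speed=.2); st()
for n in("side","top"):
    im,d=vision.grab_frame(n);x,y=(180,150) if n=="side" else (180,140)
    np.save(f'pics/{n}3.npy',d);cv2.imwrite(f"pics/{n}3full.png",im)
    cv2.imwrite(f"pics/{n}3.png",cv2.resize(im[y:y+180,x:x+220],None,fx=3,fy=3,interpolation=cv2.INTER_CUBIC))
```

```text
13.08 [ 0.5391 -0.0258  0.269 ] F [-0.28  0.66 -0.91]
```

View pics/side3.png

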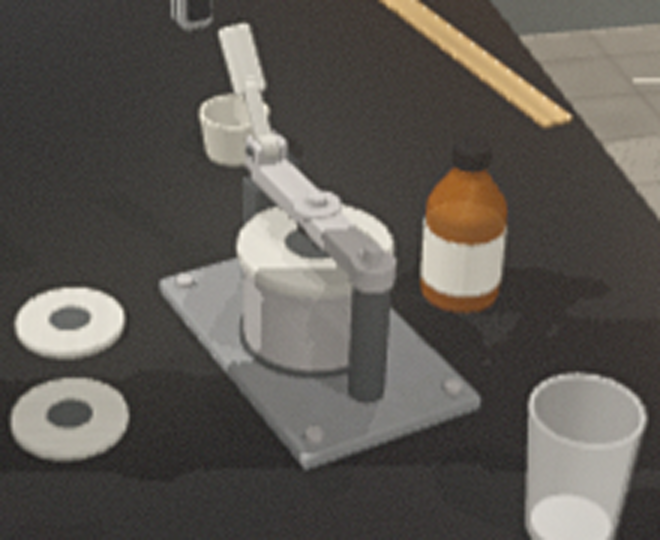

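View pics/top3.png

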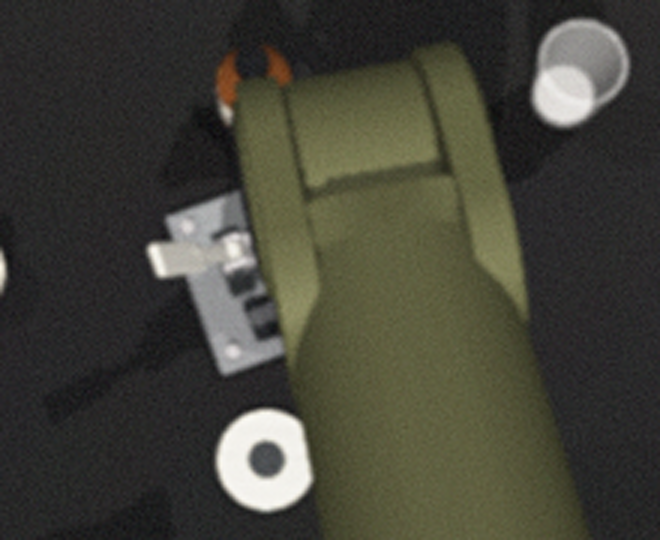

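Run:
```python
from h import *
im=cv2.imread('pics/side3full.png'); b=im[110:320,210:340]; b=cv2.resize(b,None,fx=4.5,fy=4.5,interpolation=cv2.INTER_CUBIC)
it=cv2.resize(cv2.imread('pics/top3full.png')[190:270,210:310],None,fx=6,fy=6,interpolation=cv2.INTER_CUBIC)
cols={1.885:(0,255,0),1.86:(255,0,0),1.92:(0,0,255)}
for th,c in cols.items():
    u=np.array([np.cos(th),np.sin(th)]);w=np.array([-u[1],u[0]])
    pts=[[*(H+r*u+o*w),.122] for o in(-.012,.012) for r in (0,.15)]
    ps=((proj('side',pts)-[210,110])*4.5).astype(int)
    pt=((proj('top',pts)-[210,190])*6).astype(int)
    for a,P in((b,ps),(it,pt)):
        for i in(0,2): cv2.line(a,tuple(map(int,P[i])),tuple(map(int,P[i+1])),c,1)
h=max(b.shape[0],it.shape[0]); 
cv2.imwrite('pics/ov_s.png',b[:600]);cv2.imwrite('pics/ov_t.png',it)
print(b.shape,it.shape)
```

```text
(945, 585, 3) (480, 600, 3)
```

View pics/ov_s.png

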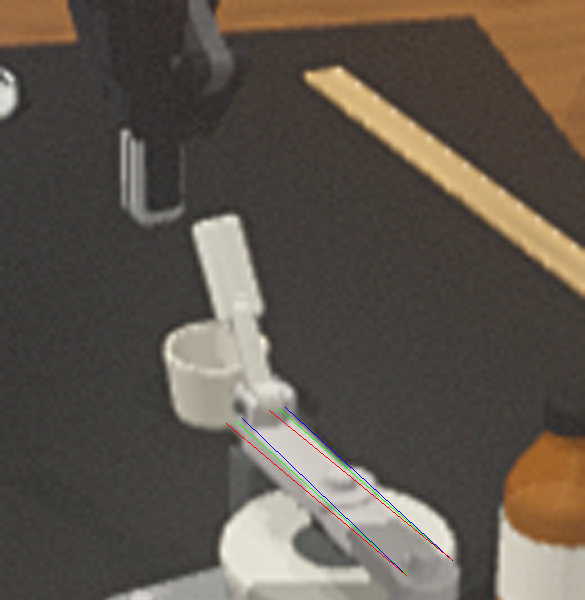

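View pics/ov_t.png

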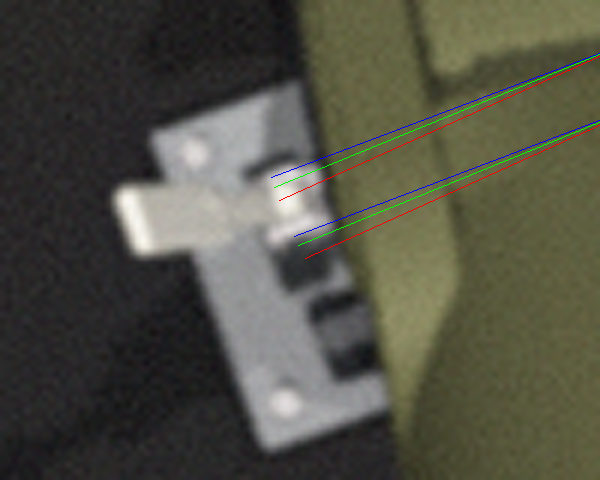

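The strap is against the stop ear, which shows as the dark sliver in ov_s (305,400). Its yaw matches home and the lever is up. Next I press the lever.

```bash
cat >> h.py <<'E'
TH=1.873
def lev(L,z):
    u=np.array([np.cos(TH),np.sin(TH)]);a=H+(.15+L)*u
    return [a[0],a[1],z],quat([np.sin(TH),-np.cos(TH)])
E
python3 - <<'E'
from h import *
p,q=lev(.045,.25);ctrl.movel(p,q,max_speed=.2);st()
for z in np.arange(.215,.1499,-.0108):
    L=.045+(.215-z)/.08*.017
    p,q=lev(L,z);ctrl.movel(p,q,max_speed=.06);s=st(f'{z:.3f}')
    if np.linalg.norm(s['contact_force'])>50: break
for n in("side","top"):
    im,d=vision.grab_frame(n);x,y=(180,150) if n=="side" else (180,140)
    cv2.imwrite(f"pics/{n}4.png",cv2.resize(im[y:y+180,x:x+220],None,fx=3,fy=3,interpolation=cv2.INTER_CUBIC))
E
```

```text
13.97 [0.5897 0.0875 0.2498] F [ 0.05 -0.33  0.23]
0.215 14.7 [0.5901 0.089  0.2151] F [ 0.49 -0.65  0.94]
0.204 15.03 [0.5891 0.0916 0.2039] F [0.23 0.68 0.34]
0.193 15.37 [0.5884 0.0928 0.1931] F [-0.15  0.42  0.37]
0.183 15.7 [0.5876 0.0952 0.1819] F [ 0.33 -0.99  0.22]
0.172 16.03 [0.5868 0.0978 0.1712] F [ 0.03 -0.07  0.45]
0.161 16.37 [0.5861 0.1    0.1604] F [-0.6  -0.36  0.02]
0.150 16.7 [0.5854 0.102  0.1496] F [-0.18  0.8   0.19]
```

View pics/side4.png

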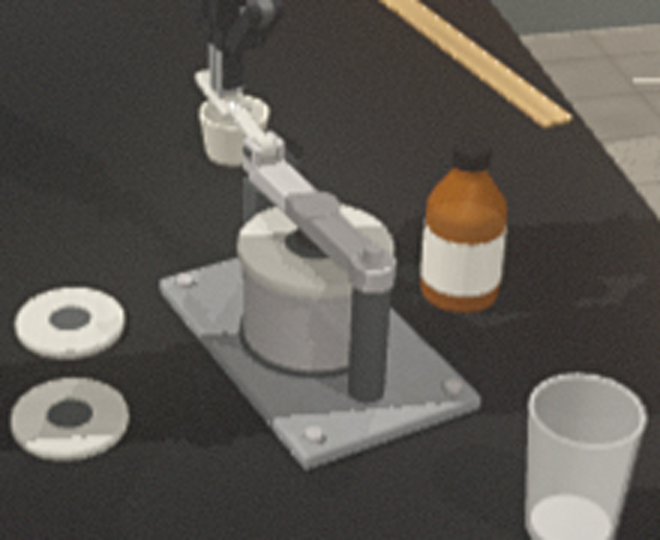

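The lever is going down: its tip is now at side4 (203,80), from (235,30) before. I'll carry on to level, watching the force.

Run:
```python
from h import *
for z in [.143,.138,.136,.134,.133,.132,.131,.130,.129,.128]:
    p,q=lev(.06,z);ctrl.movel(p,q,max_speed=.04);s=st(f'{z:.3f}')
    if s['contact_force'][2]>45: break
ctrl.pause(.3);st()
for n in("side","top"):
    im,d=vision.grab_frame(n);x,y=(180,150) if n=="side" else (180,140)
    cv2.imwrite(f"pics/{n}5.png",cv2.resize(im[y:y+180,x:x+220],None,fx=3,fy=3,interpolation=cv2.INTER_CUBIC))
```

```text
0.143 17.13 [0.5852 0.1032 0.1426] F [0.05 0.37 0.21]
0.138 17.41 [0.5853 0.1031 0.1376] F [ 0.13  0.31 -0.23]
0.136 17.66 [0.5855 0.1031 0.1359] F [-0.18 -1.18  0.66]
0.134 17.91 [0.5855 0.1033 0.1342] F [-0.82  0.5   3.36]
0.133 18.16 [0.5857 0.1033 0.134 ] F [-2.38 -0.   10.26]
0.132 18.41 [0.5858 0.1034 0.1338] F [-5.4  -0.93 16.2 ]
0.131 18.66 [0.586  0.1034 0.1336] F [-6.34 -1.37 22.81]
0.130 18.91 [0.5861 0.1035 0.1334] F [-8.54 -1.91 28.25]
0.129 19.16 [0.5863 0.1036 0.1332] F [-9.56 -2.4  33.52]
0.128 19.41 [0.5868 0.1037 0.1331] F [-10.15  -2.86  39.13]
 19.71 [0.5868 0.1037 0.1331] F [-10.63  -2.24  39.84]
```

View pics/side5.png

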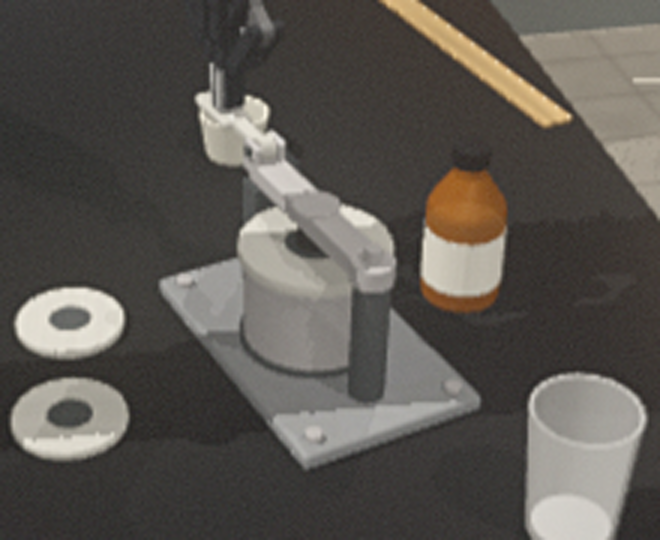

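Run:
```python
from h import *
p,q=lev(.06,.24);ctrl.movel(p,q,max_speed=.15);st()
ctrl.movep([.35,.35,.35],q);st()
for n in("side","top"):
    im,d=vision.grab_frame(n);x,y=(180,150) if n=="side" else (180,140)
    np.save(f'pics/{n}6.npy',d);cv2.imwrite(f"pics/{n}6full.png",im)
    cv2.imwrite(f"pics/{n}6.png",cv2.resize(im[y:y+180,x:x+220],None,fx=3,fy=3,interpolation=cv2.INTER_CUBIC))
```

```text
20.71 [0.5849 0.103  0.2387] F [ 0.3  -0.29  0.27]
 22.05 [0.3512 0.349  0.3493] F [-0.38  0.69  0.59]
```

View pics/side6.png

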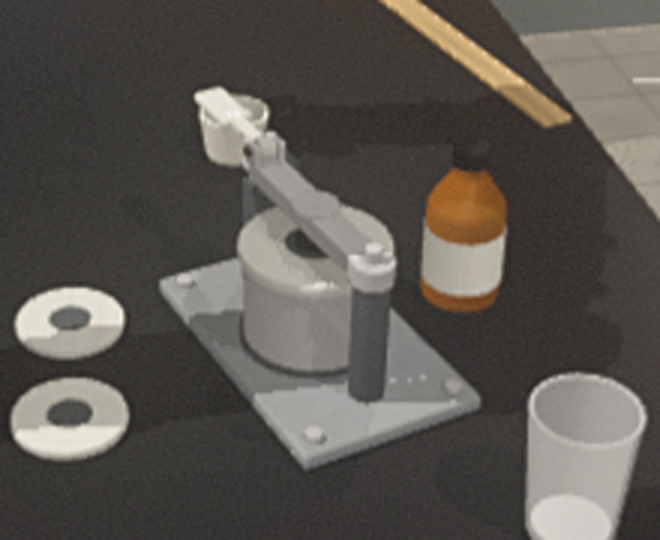

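View pics/top6.png

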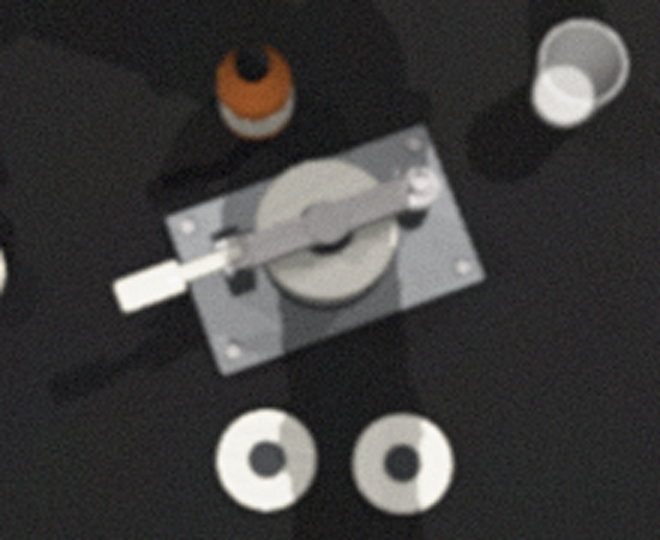

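Run:
```python
from h import *
c=lambda x,y:(180+(x+.5)/3-.5,140+(y+.5)/3-.5)
h=at_z('top',c(421,184),.132)[:2]
for n,p,z in(('lidc',(327,231),.092),('pin',(231,251),.134),('tip',(118,296),.134)):
    X=at_z('top',c(*p),z)[:2];v=X-h;print(n,X.round(4),np.linalg.norm(v).round(4),np.arctan2(v[1],v[0]).round(4))
A=[at_z('top',c(*p),.012)[:2] for p in((168,217),(425,125),(485,274),(222,375))]
for i,j in((1,0),(2,3)): v=A[j]-A[i];print('plate',np.linalg.norm(v).round(4),np.arctan2(v[1],v[0]).round(4))
d=np.load('pics/top6.npy')
for p in((130,292),(150,286),(170,280),(330,218),(290,228)):
    q=c(*p);print(p,at_d('top',q,d[int(round(q[1])),int(round(q[0]))]).round(4))
# change vs start, for bystanders
a=cv2.imread('pics/top0.png').astype(int);b=cv2.imread('pics/top6full.png').astype(int)
for n,(x,y) in dict(bottle=(265,170),beaker=(373,163),cup=(169,230)).items():
    A_=a[y-22:y+22,x-22:x+22].astype(np.float32).mean(2);B=b[y-22:y+22,x-22:x+22].astype(np.float32).mean(2)
    print(n,cv2.phaseCorrelate(A_,B,cv2.createHanningWindow((44,44),cv2.CV_32F)))
```

```text
lidc [ 0.6234 -0.0262] 0.0752 1.8732
pin [0.6058 0.0471] 0.1504 1.8394
tip [0.5788 0.1324] 0.2399 1.8537
plate 0.2278 1.8443
plate 0.2304 1.8597
(130, 292) [0.5811 0.1234 0.1341]
(150, 286) [0.5845 0.1084 0.1335]
(170, 280) [0.5879 0.0935 0.1332]
(330, 218) [ 0.6267 -0.0282  0.1249]
(290, 228) [0.6222 0.0022 0.1214]
bottle ((0.5955495217781994, 0.5511710298916874), 0.8903319822711709)
beaker ((0.6591599835608335, 0.5303225726795731), 1.0027657906803085)
cup ((0.5550742091614751, 0.17401184429543548), 0.8086607850628135)
```

Run:
```python
from h import *
st(); print(ticket.close_job())
```

```text
22.15 [0.3512 0.349  0.3493] F [ 0.55 -1.05 -0.44]
the job is handed in; nothing more can be done
None
```

The strap is home against its stop, the lever is down and level, and I handed the job in at 22.2 s of the 42 s allowed. No verdict came back.

- **Strap:** I pushed its open side with the shut fingers, about 100 mm from the hinge, and crept in until the force rose to 16 N at the stop. In the final top picture the strap and lever read a yaw of 1.84–1.85 rad. The base plate edges read 1.84–1.86 rad, which agrees with home within about 0.015 rad.
- **Lever:** I then pressed it straight down. It met a hard stop with the fingertip at 134 mm, and I took it to about 40 N before lifting off. Depth on its upper face afterwards was 133–134 mm, which is level.
- **Lid:** Its measured centre shifted about 2 mm between the first and last pictures, which is no more than the calibration error.
- **Bystanders:** The bottle, beaker and cup moved less than 1 pixel (about 2 mm) and are still standing.
- **Arm:** It was clear of everything at hand-in.

**Disagreements and gaps:**
- **Home yaw:** My first estimate from the lid was 1.885 rad, about 0.03 rad more than the plate edges gave. The force at the stop and the last picture settled it.
- **Pad force:** I did not measure the pad's force on the lid. I infer it from the lever being level.
- **Upward force:** The tool read an unexplained 11 N upward force while the strap was held against its stop, probably friction on the finger.

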